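Put samples and optics away after a microscope session

ROBOT

A 6-joint arm with a two-finger parallel gripper is mounted at the origin on a cart in front of the work surface, level with it; the furniture and walls round the work are solid. World frame = base frame: x ahead of the robot, y to its left, z up, the work surface at z = 0. Lengths are in m, angles in degrees, forces in N, time in s.
With the tool pointing down it reaches from about 0.35 to 0.85 m from the base axis. Payload 8.1 kg.
Tool frame: the origin (TCP) lies at the very end of the fingers, on their centre line; the grasp point (between the pads) lies 19 mm behind it; z points along the fingers, y is the line along which they close (so a half turn about z gives the same grasp; the last joint's range is limited). The gripper opens to 93 mm and grips with 3 to 60 N. Pads are 15 mm wide; open, the fingers measure 128 mm over their backs; the gripper's body (75 mm by 188 mm) begins 65 mm behind the grasp point.
Start: joints at [-74.794, 7.471, 85.268, -0, 87.261, -4.893], TCP at [0.206, -0.563, 0.219] pointing down, gripper open.
Joint ranges: [-169.43, 169.43], [-51.17, 129.36], [1.28, 143.12], [-76.62, 256.62], [0, 156.53], [-152.29, 152.29]. Speed limits (degrees/s): [136.94, 136.94, 159.86, 180, 180, 180].

INTERFACE

Orientations are given as [roll, pitch, yaw] about the fixed x, y, z axes, in that order (R = Rz(yaw) Ry(pitch) Rx(roll)).
In Python, from plant import manip gives the robot as it stands. Calls block until the motion is done:
- manip.goto(position, orientation): joint-space move of the TCP to a pose.
- manip.move_straight(position, rot=None, max_speed=0.15, max_force=None): straight line of the TCP; rot=None keeps the orientation; max_speed is the mean speed in m/s. With max_force (N) it stops when the force on the tool has changed by that much, and returns True; else False.
- manip.move_j(angles): joint-space move.
- manip.release() and manip.close(squeeze=None): open the fingers fully, or close them until they stop; squeeze is the grip in N (None keeps the last).
- manip.dwell(seconds).
- manip.ik(position, orientation): joint angles nearest the present ones, or None.
- manip.read_state(): the state.
- manip.grab_frame(name): name is "scene" or "side" or "wrist"; returns the picture (480x640x3 uint8, red, green, blue); there is no depth.
- manip.get_calibration(name): a dict with "fx", "fy", "cx", "cy" (pixels), "dist_coeffs" ([k1, k2, p1, p2, k3] as OpenCV has them; the pictures are not rectified), "extrinsics" (4x4, takes a point from camera to world coordinates). Camera axes: x right, y down, z forward; pixel columns grow to the right and rows downward; lengths in m; the calibration is good to about 2 mm. A picture is of the moment at which its call begins: read the wrist's pose just before it. get_calibration takes no time and is no camera call; for the wrist camera it gives the pose at the moment of the call.
A pose or a line that the arm cannot do raises manip.PlanningError and nothing moves.
- manip.finish_job(): hands the job in; it is judged then, once.
The state is a dict: "t": time; "joints": joint angles; "joint_velocities": joint speeds; "tau": joint torques, N m; "ee_pos": TCP position; "orientation": TCP orientation; "force": force on the tool from outside, world axes, zero at the start; "wrist_torque": the same for the moment, N m; "width": finger opening in m; "finger_force": force on a finger pad.
Only numpy, scipy, OpenCV 4.12 (cv2) and the standard library are available. Lean on these libraries where they do the work, as an engineer would, in place of code of your own. Each camera call takes 0.05 s, during which the arm holds its last target. There are 200 camera calls.

TASK

The microscope session is over: put each loose thing back where its kind is kept. The vial stands in the empty middle cell of the vial tray, the petri dish lies on top of the dish already in the wire carrier, the big red-ringed lens lies flat inside the lip of the round lens rest, and the eyepiece stands in the empty bore of the metal block with its black dust cap laid centrally on top of it, like its neighbour. Do not shift or upset the lens blower standing behind.

Things in the scene. Friction and masses are not known exactly. Their poses are not given: they have to be found in the camera images.
- vial: Loose glass screw vial with a white cap, standing upright, 22 mm across, 47 mm tall on the worktop before the robot, the only vial there outside the tray. Origin at the centre of its underside, z up along the vial.
- dish: Loose closed petri dish of 60 mm, lying flat, 14 mm tall with its lid (a grip finds about 56 to 60 mm across, 12 mm tall). Origin at the centre of its underside, z up. It is the only dish before the robot that lies on the bare worktop.
- aux_lens: Loose auxiliary lens: a round knurled red ring 54 mm across and 11 mm tall with a narrower black part 48 mm across above it, 18 mm tall in all, lying flat. Origin at the centre of its underside, z up.
- eyepiece: Loose black microscope eyepiece standing upright on its narrow barrel, 37 mm across at its widest (upper part), 44 mm tall, flat solid top. Origin at the centre of its underside, z up.
- dust_cap: Loose plain black disc-shaped dust cap lying flat on the worktop, 36 mm across, 12 mm tall, solid, flat on both faces; it simply rests on top of the eyepiece. Origin at the centre of its underside, z up.
- vial_tray: Fixed grey open tray, 126 x 46 mm, 22 mm tall, of three nearly square cells in a row along its x axis, walls and floor 3 mm. The two outer cells hold vials (centres about 42 mm from the middle one, 22 mm across, tops 50 mm above the worktop); the middle one, 38 x 40 mm inside, is empty. Origin: on the worktop under the centre of the empty cell. Its floor is at z = 3 mm. Fingers that close along the tray's y axis pass between the neighbours.
- dish_carrier: Fixed wire carrier: grey base plate 98 (x) x 74 (y) mm, 6 mm thick, with an upright steel wire hoop at each x end (at x = +-39 mm, 40 mm wide in y, top 42 mm above the worktop). A petri dish fixed in its middle, whose lid bears the next dish at z = 18 mm. The y sides are open for the fingers: close them along the carrier's y axis. Origin: centre of the base plate's underside, on the worktop.
- lens_rest: Fixed round black lens rest 84 mm across with a grey felt floor at z = 8 mm. Round it stands a lip, 68 mm across inside, top at z = 14 mm, in two arcs at its +x and -x sides; at +y and -y the lip is left open, 40 mm wide, for the fingers. Origin: centre of its underside, on the worktop.
- eyepiece_block: Fixed bright metal block, 122 (x) x 64 (y) mm, 18 mm tall, with two round bores 44 mm across (52 mm at the chamfered mouth), 12 mm deep, floor at z = 6 mm. The bore at x = +60 mm holds another eyepiece with its dust cap on (top 56 mm above the worktop); the other is empty. Origin: on the worktop under the centre of the empty bore. Fingers that close along the block's y axis pass beside the neighbour.
- lens_blower: Loose dark rubber lens blower with a red nozzle, standing upright, 49 mm across, 98 mm tall: a bystander, to stay where it stands. Origin at the centre of its underside.
Not all that is in view belongs to the job. Leave any brown look-alike of the dish alone.

How it is judged (in metres and radians):
At the end, for the whole second after the job is handed in: The vial stands in the tray's middle cell, the dish lies on the carrier's dish (within 12 mm), the lens on the felt inside the lip, the eyepiece stands on the floor of the free bore with the cap on top (within 10 mm); all flat or upright within 0.12 rad, released, at rest (horizontal distance between vial and vial_tray below 0.014 m and z of vial in the frame of vial_tray between 0 and 0.008 m and angle between each of vial, dish, aux_lens, eyepiece, dust_cap's own z axis and vertical below 0.12 rad and horizontal distance between dish and dish_carrier below 0.012 m and z of dish in the frame of dish_carrier between 0.014 and 0.023 m and horizontal distance between aux_lens and lens_rest below 0.011 m and z of aux_lens in the frame of lens_rest between 0.004 and 0.012 m and horizontal distance between eyepiece and eyepiece_block below 0.009 m and z of eyepiece in the frame of eyepiece_block between 0.002 and 0.01 m and horizontal distance between dust_cap and eyepiece below 0.01 m and z of dust_cap in the frame of eyepiece between 0.039 and 0.049 m and linear speed of each of vial, dish, aux_lens, eyepiece, dust_cap below 0.02 m/s); the robot touches nothing.
It fails at once if The lens blower was shifted by more than 30 mm or upset (distance of lens_blower from where it was at the start of the episode above 0.03 m or angle between lens_blower's own z axis and vertical above 0.4 rad).
It also fails if it takes over 120 s, if anything falls off the work surface, if the arm or the gripper's body presses on something with over 40 N, if the wrist force passes 120 N, or if a joint passes its speed limit or range.

## Working session

There is one attempt and no reset: what is moved stays moved. The work goes in short steps, each a Python script; the robot and the scene stay as the last script left them, time stands still between calls to the robot, and variables do not carry over. Pictures are saved under pics/ and viewed, at most 14 in all, crops included, and the job is handed in when it is done.

```bash
mkdir -p pics
cat > a.py <<'E'
from plant import manip
import cv2,numpy as np
for n in("scene","side"):
    cv2.imwrite(f"pics/{n}0.png",manip.grab_frame(n)[:,:,::-1])
    c=manip.get_calibration(n);print(n,{k:np.round(v,3).tolist() for k,v in c.items()})
c=manip.get_calibration("wrist");print({k:np.round(v,3).tolist() for k,v in c.items()})
s=manip.read_state();print(s['t'],s['ee_pos'],s['orientation'],s['width'])
E
python3 a.py
```

```text
scene {'fx': 472.823, 'fy': 472.823, 'cx': 313.638, 'cy': 242.193, 'dist_coeffs': [-0.127, 0.0, 0.0, 0.0, 0.0], 'extrinsics': [[-0.746, -0.516, 0.421, 0.09], [-0.666, 0.563, -0.489, 0.506], [0.016, -0.645, -0.764, 0.846], [0.0, 0.0, 0.0, 1.0]]}
side {'fx': 510.425, 'fy': 510.425, 'cx': 311.84, 'cy': 239.506, 'dist_coeffs': [0.019, 0.0, 0.0, 0.0, 0.0], 'extrinsics': [[0.923, -0.181, 0.338, 0.195], [-0.383, -0.466, 0.797, -0.849], [0.013, -0.866, -0.5, 0.579], [0.0, 0.0, 0.0, 1.0]]}
{'fx': 362.209, 'fy': 362.209, 'cx': 320.588, 'cy': 241.487, 'dist_coeffs': [0.025, 0.0, 0.0, 0.0, 0.0], 'extrinsics': [[0.345, -0.904, -0.252, 0.276], [-0.939, -0.332, -0.091, -0.538], [-0.002, 0.268, -0.964, 0.384], [0.0, 0.0, 0.0, 1.0]]}
0.1 [ 0.20608593 -0.56295091  0.2176875 ] [-1.79905012e+02 -6.45910598e-03  2.01022436e+01] 0.0927890332640497
```

View pics/scene0.png

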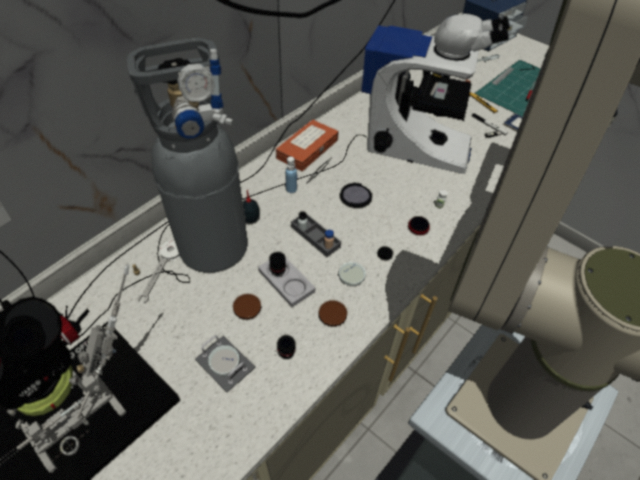

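View pics/side0.png

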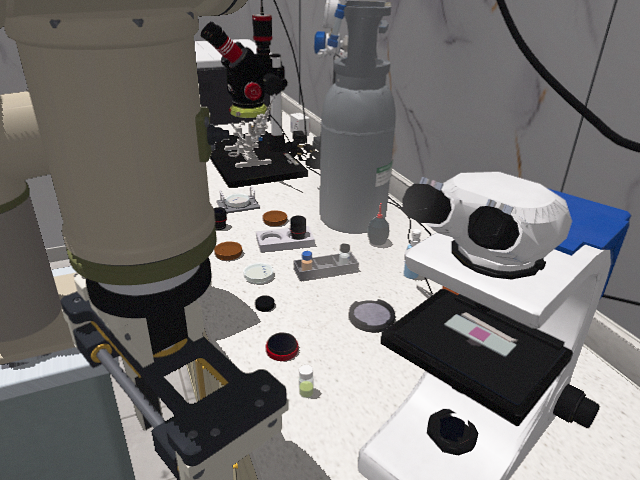

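The scene view shows the vial (441,199), lens (419,226), dust cap (385,253), dish (352,272) and eyepiece (286,346). The fixtures are the rest (356,195), tray (316,235), block (286,281) and carrier (225,362), with the blower at (250,208). The two brown dishes are look-alikes to leave alone. The side view agrees.

```bash
cat > h.py <<'E'
from plant import manip
import cv2,numpy as np
def cast(c,uv,z):
    K=np.array([[c['fx'],0,c['cx']],[0,c['fy'],c['cy']],[0,0,1]])
    p=cv2.undistortPoints(np.array(uv,float).reshape(-1,1,2),K,np.array(c['dist_coeffs'],float)).reshape(-1,2)
    E=np.array(c['extrinsics']);d=np.c_[p,np.ones(len(p))]@E[:3,:3].T;o=E[:3,3]
    return o+d*((z-o[2])/d[:,2])[:,None]
def snap(name,cam="wrist"):
    c=manip.get_calibration(cam);im=manip.grab_frame(cam)[:,:,::-1].copy();cv2.imwrite(f"pics/{name}.png",im)
    np.save(f"pics/{name}.npy",c,allow_pickle=True);return im,c
def load(name): return cv2.imread(f"pics/{name}.png"),np.load(f"pics/{name}.npy",allow_pickle=True).item()
def ortho(im,c,z,x0,x1,y0,y1,s):
    """resample picture onto the plane z; row=-x, col=-y, s px/m"""
    X,Y=np.meshgrid(np.arange(x1,x0,-1/s),np.arange(y1,y0,-1/s),indexing='ij')
    E=np.linalg.inv(np.array(c['extrinsics']));P=np.c_[X.ravel(),Y.ravel(),np.full(X.size,z)]
    K=np.array([[c['fx'],0,c['cx']],[0,c['fy'],c['cy']],[0,0,1]])
    q,_=cv2.projectPoints(P,cv2.Rodrigues(E[:3,:3])[0],E[:3,3],K,np.array(c['dist_coeffs'],float))
    q=q.reshape(*X.shape,2).astype(np.float32);return cv2.remap(im,q[...,0],q[...,1],cv2.INTER_LINEAR)
E
cat > b.py <<'E'
from h import *
a=manip.get_calibration("scene");b=manip.get_calibration("side")
S=dict(vial=(441,199,.024),lens=(419,226,.01),cap=(385,253,.006),dish=(352,272,.01),eye=(286,346,.022),rest=(356,195,.012),tray=(316,235,.012),block=(294,287,.018),nb=(278,263,.05),carrier=(225,361,.015),blower=(250,210,.03),brown1=(247,306,.01),brown2=(333,313,.01))
T=dict(vial=(306,382,.024),lens=(282,347,.01),cap=(264,303,.006),dish=(259,273,.01),eye=(222,218,.022),rest=(372,316,.012),tray=(326,264,.012),block=(271,238,.018),nb=(298,226,.04),carrier=(238,201,.015),blower=(378,233,.03))
for k,v in S.items():
    print(k,cast(a,v[:2],v[2])[0].round(3), cast(b,T[k][:2],T[k][2])[0].round(3) if k in T else '')
E
python3 b.py
```

```text
vial [ 0.401 -0.342  0.024] [ 0.403 -0.346  0.024]
lens [ 0.397 -0.239  0.01 ] [ 0.4   -0.247  0.01 ]
cap [ 0.41  -0.118  0.006] [ 0.411 -0.119  0.006]
dish [ 0.43  -0.022  0.01 ] [ 0.431 -0.026  0.01 ]
eye [0.408 0.211 0.022] [0.415 0.21  0.022]
rest [ 0.574 -0.217  0.012] [ 0.574 -0.232  0.012]
tray [ 0.559 -0.048  0.012] [ 0.568 -0.047  0.012]
block [0.493 0.097 0.018] [0.493 0.085 0.018]
nb [0.545 0.091 0.05 ] [0.555 0.078 0.04 ]
carrier [0.474 0.311 0.015] [0.477 0.3   0.015]
blower [0.719 0.012 0.03 ] [0.714 0.001 0.03 ]
brown1 [0.536 0.195 0.01 ] 
brown2 [0.393 0.087 0.01 ]
```

```bash
cat > c.py <<'E'
from h import *
for i,y in enumerate((-0.24,0.03,0.27)):
    manip.goto([0.42,y,0.30],[180,0,0]); manip.dwell(0.3); snap(f"w{i}")
print(manip.read_state()['t'])
E
python3 c.py; python3 -c "
import cv2,numpy as np
a=[cv2.imread(f'pics/w{i}.png') for i in range(3)]
cv2.imwrite('pics/w01.png',cv2.resize(np.vstack([a[0],a[1]]),None,fx=.62,fy=.62))"
```

```text
4.6167
```

View pics/w01.png

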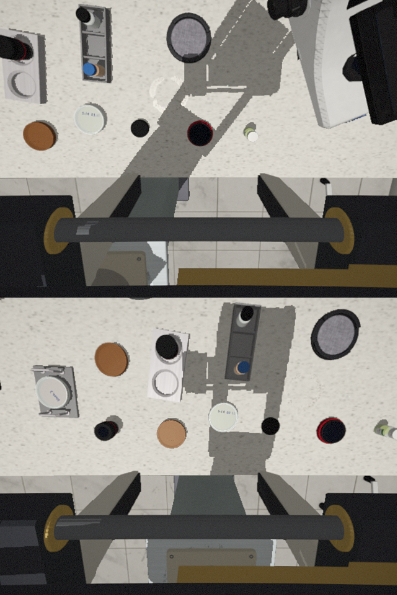

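View pics/w2.png

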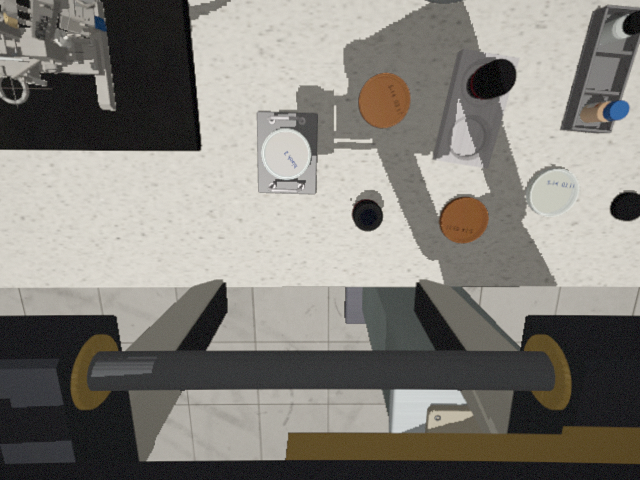

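```bash
cat > d.py <<'E'
from h import *
def patch(n,x,y,z,w,h,s,nm):
    im,c=load(n);p=ortho(im,c,z,x-h/2,x+h/2,y-w/2,y+w/2,s)[:int(h*s),:int(w*s)].copy()
    H,W=p.shape[:2]
    for k in range(-10,11):
        for q in range(-10,11):
            cv2.circle(p,(int(W/2+k*.02*s),int(H/2+q*.02*s)),1,(0,255,0) if (k or q) else (0,0,255),-1)
    cv2.putText(p,nm,(3,12),0,.4,(255,0,255),1);return p
A=[patch("w0",.574,-.225,.014,.16,.12,2500,"rest"),patch("w1",.562,-.048,.022,.16,.15,2000,"tray"),patch("w1",.515,.09,.018,.16,.16,1875,"block"),patch("w2",.475,.307,.006,.16,.12,2500,"carrier")]
A=[cv2.copyMakeBorder(a,0,300-a.shape[0],0,400-a.shape[1],cv2.BORDER_CONSTANT) for a in A]
cv2.imwrite("pics/fix.png",np.vstack([np.hstack(A[:2]),np.hstack(A[2:])]))
B=[patch("w0",.402,-.344,.047,.1,.1,2600,"vial.047"),patch("w0",.402,-.344,.0,.1,.1,2600,"vial0"),patch("w0",.398,-.243,.018,.1,.1,2600,"lens.018"),
patch("w1",.41,-.118,.012,.1,.1,2600,"cap.012"),patch("w1",.43,-.024,.014,.1,.1,2600,"dish.014"),patch("w2",.411,.211,.044,.1,.1,2600,"eye.044")]
cv2.imwrite("pics/loose.png",np.vstack([np.hstack(B[:3]),np.hstack(B[3:])]))
E
python3 d.py
```

```text
(no output)
```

View pics/fix.png

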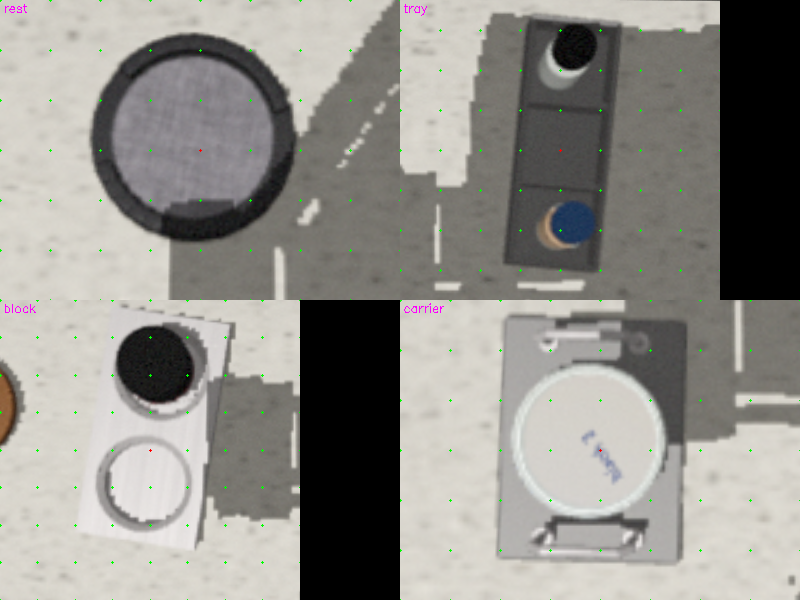

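View pics/loose.png

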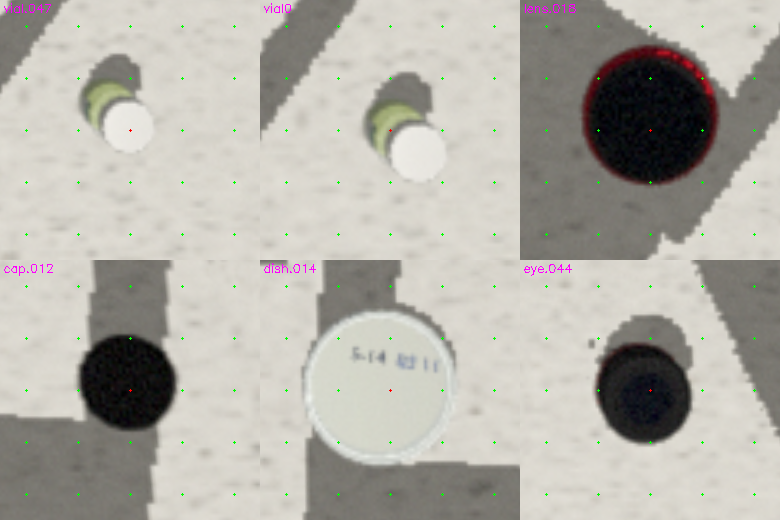

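Measured, in metres and degrees. Loose parts:

| Part | x | y |
|---|---|---|
| Vial | .4035 | -.343 |
| Lens | .402 | -.243 |
| Dust cap | .4127 | -.117 |
| Dish | .431 | -.020 |
| Eyepiece | .4087 | .213 |

Fixtures:

| Fixture | x | y | yaw |
|---|---|---|---|
| Tray | .565 | -.0495 | -5.6° |
| Bore | .497 | .093 | -10° |
| Carrier | .479 | .310 | -2° |
| Rest | .579 | -.223 | about -15°, checked below |

The outlines match the given sizes within about 3 mm. I'll place the vial and dish first, and read the lip's brightness around the rest at the same time.

```bash
cat >> h.py <<'E'
def pick(x,y,z,yaw,q=20,up=.13):
    manip.goto([x,y,up],[180,0,yaw]); manip.release()
    hit=manip.move_straight([x,y,z],max_speed=.12,max_force=12)
    manip.close(q); s=manip.read_state(); print("pick",hit,"w",round(s['width'],4),"ff",s['finger_force'],"z",s['ee_pos'].round(4))
    manip.move_straight([x,y,up],max_speed=.15); print(" lifted w",round(manip.read_state()['width'],4))
def place(x,y,z,yaw,up=.13,f=5):
    manip.goto([x,y,up],[180,0,yaw]); manip.move_straight([x,y,z+.012],max_speed=.12); manip.dwell(.2)
    hit=manip.move_straight([x,y,z-.003],max_speed=.02,max_force=f)
    s=manip.read_state(); print("place",hit,s['ee_pos'].round(4),"nominal z",z,"w",round(s['width'],4),s['force'].round(1))
    manip.release(); manip.dwell(.2); manip.move_straight([x,y,up],max_speed=.15); print(" t",manip.read_state()['t'])
E
cat > e.py <<'E'
from h import *
im,c=load("w0");g=cv2.cvtColor(im,cv2.COLOR_BGR2GRAY)
p=ortho(g,c,.014,.579-.06,.579+.06,-.223-.06,-.223+.06,2500)
P=cv2.warpPolar(p,(60,72),(150,150),150,cv2.WARP_POLAR_LINEAR) # angle clockwise from image right, 2.5px->1mm
print("img cw angle: mean at r 36-39mm", [(i*5,int(v)) for i,v in enumerate(P[:,36:39].mean(1))])
pick(.4035,-.343,.022,90); place(.565,-.0495,.0255,-5.6)
pick(.431,-.020,.004,0); place(.479,.310,.0222,-2)
E
python3 e.py
```

```text
img cw angle: mean at r 36-39mm [(0, 59), (5, 55), (10, 41), (15, 36), (20, 27), (25, 29), (30, 24), (35, 25), (40, 28), (45, 31), (50, 24), (55, 29), (60, 30), (65, 26), (70, 30), (75, 27), (80, 28), (85, 30), (90, 24), (95, 27), (100, 31), (105, 29), (110, 30), (115, 68), (120, 62), (125, 65), (130, 61), (135, 66), (140, 58), (145, 64), (150, 59), (155, 60), (160, 58), (165, 47), (170, 61), (175, 63), (180, 59), (185, 59), (190, 58), (195, 58), (200, 56), (205, 58), (210, 55), (215, 57), (220, 56), (225, 55), (230, 49), (235, 55), (240, 53), (245, 52), (250, 55), (255, 50), (260, 58), (265, 52), (270, 57), (275, 57), (280, 55), (285, 56), (290, 57), (295, 59), (300, 54), (305, 58), (310, 56), (315, 56), (320, 53), (325, 56), (330, 57), (335, 57), (340, 54), (345, 53), (350, 58), (355, 56)]
pick False w 0.0206 ff 19.96676619551181 z [ 0.4035 -0.343   0.022 ]
 lifted w 0.0206
place True [ 0.5648 -0.0496  0.0248] nominal z 0.0255 w 0.0211 [ 0.4 -0.3  5.1]
 t 16.2583
pick False w 0.0545 ff 20.000319127575494 z [ 0.431  -0.02    0.0041]
 lifted w 0.0542
place True [0.4788 0.3099 0.0216] nominal z 0.0222 w 0.0542 [1.6 0.5 2.3]
 t 24.8583
```

```bash
cat > f.py <<'E'
from h import *
manip.goto([.43,.30,.2],[180,0,0]);manip.dwell(.2);im1,c1=snap("k0")
manip.goto([.52,-.05,.2],[180,0,0]);manip.dwell(.2);im3,c3=snap("k2")
manip.goto([.53,-.223,.16],[180,0,0]);manip.dwell(.2);im2,c2=snap("k1")
def o(im,c,z,x,y,w):
    p=ortho(im,c,z,x-w/2,x+w/2,y-w/2,y+w/2,400/w)[:400,:400].copy();cv2.circle(p,(200,200),2,(0,0,255),-1);return p
r=np.clip(o(im2,c2,.014,.579,-.223,.1).astype(float)*2,0,255).astype(np.uint8)
t=cv2.resize(o(im3,c3,.05,.565,-.0495,.13),(400,400))
cv2.imwrite("pics/chk.png",cv2.resize(np.hstack([o(im1,c1,.032,.479,.310,.12),t,r]),(798,266)))
E
python3 f.py
```

```text
(no output)
```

View pics/chk.png

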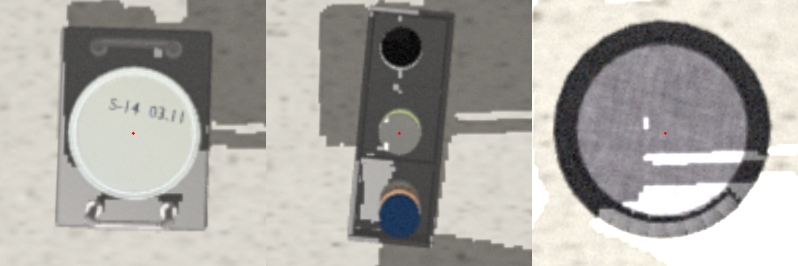

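The dish is centred on the carrier at (133,133) and the vial is central in its cell at (400,132). The rest's centre comes out at (.580,-.222). Its lip gaps aren't clear, so I'll enhance the contrast.

```bash
cat > g.py <<'E'
from h import *
o=[]
for n in("k1","w0"):
    im,c=load(n);g=cv2.cvtColor(im,cv2.COLOR_BGR2GRAY)
    p=ortho(g,c,.014,.58-.05,.58+.05,-.222-.05,-.222+.05,4000)[:400,:400]
    o.append((255*(np.clip(p.astype(float)/110,0,1))**.6).astype(np.uint8))
cv2.imwrite("pics/lip.png",np.hstack(o))
E
python3 g.py
```

```text
(no output)
```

View pics/lip.png

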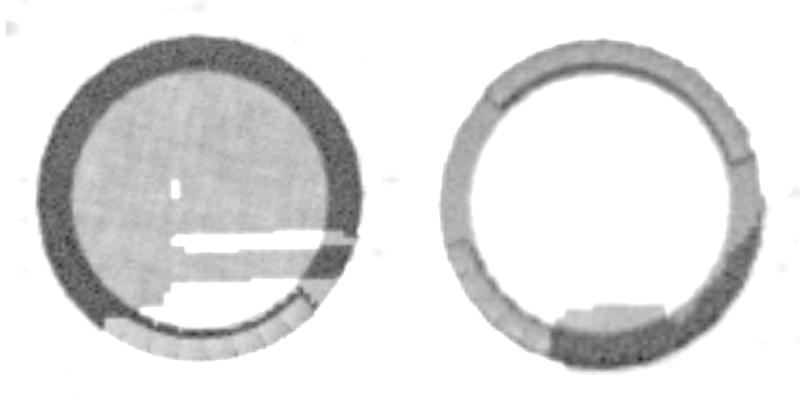

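The gap edges lie at 135°/196° and 17°/-42° in the picture, so the finger yaw is -14°. Next I'll move the lens, eyepiece and cap.

```bash
cat > i.py <<'E'
from h import *
pick(.402,-.243,.003,-14); place(.580,-.222,.0112,-14)
pick(.4087,.213,.020,20); place(.497,.093,.0262,-10)
manip.goto([.45,.09,.2],[180,0,0]);manip.dwell(.2);im,c=snap("m0")
def o(z,x,y,w=.12):
    p=ortho(im,c,z,x-w/2,x+w/2,y-w/2,y+w/2,400/w)[:400,:400].copy();cv2.circle(p,(200,200),2,(0,0,255),-1);return p
a=o(.05,.497,.093)
manip.goto([.53,-.18,.2],[180,0,0]);manip.dwell(.2);im,c=snap("m1")
cv2.imwrite("pics/m.png",np.hstack([a,o(.026,.58,-.222)]))
E
python3 i.py
```

```text
pick False w 0.0521 ff 19.981278514860605 z [ 0.402 -0.243  0.003]
 lifted w 0.052
place True [ 0.5798 -0.222   0.0109] nominal z 0.0112 w 0.0523 [ 0.2 -0.1  3.2]
 t 36.45
pick False w 0.0354 ff 19.99988927311051 z [0.4087 0.213  0.02  ]
 lifted w 0.0351
place True [0.4968 0.093  0.0259] nominal z 0.0262 w 0.0354 [-0.1 -0.5  4.9]
 t 45.725
```

View pics/m.png

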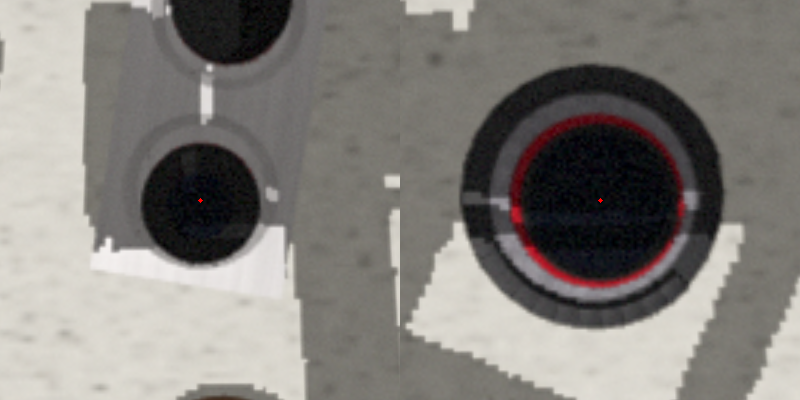

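The eyepiece stands in the bore with its top at (201,203), about 1 mm from the target. The lens lies flat on the felt at (600,200), about 2 mm off centre. Now the cap.

```bash
cat > j.py <<'E'
from h import *
pick(.4127,-.117,.003,-10,up=.15); place(.496,.093,.0533,-10,up=.18,f=3)
manip.goto([.45,.09,.22],[180,0,0]);manip.dwell(.2);im,c=snap("n0")
def o(z,x,y,w=.12):
    p=ortho(im,c,z,x-w/2,x+w/2,y-w/2,y+w/2,400/w)[:400,:400].copy();cv2.circle(p,(200,200),2,(0,0,255),-1);return p
a=o(.062,.497,.093)
im,c=snap("n1","side")
cv2.imwrite("pics/n.png",np.hstack([a,cv2.resize(im[180:400,200:420],(400,400))]))
E
python3 j.py
```

```text
pick False w 0.0346 ff 20.00012411910575 z [ 0.4127 -0.117   0.003 ]
 lifted w 0.0349
place True [0.4958 0.0931 0.0528] nominal z 0.0533 w 0.0348 [ 0.  -0.1  3.3]
 t 57.1167
```

View pics/n.png

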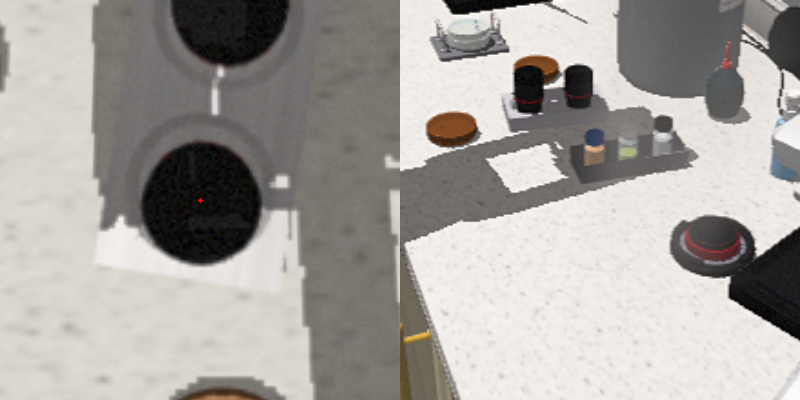

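The cap sits centrally on the eyepiece at (201,203). The side view shows every item in place and the blower still standing, so I'll hand in.

```bash
python3 -c "
from plant import manip
print(manip.finish_job())"
```

```text
the job is handed in; nothing more can be done
None
```

The job is handed in: in the final pictures the vial, dish, lens, eyepiece and dust cap were all in their places and the blower still stood upright; hand-in returned no verdict.

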